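Turn the back-to-front pot tray in its display carton

ROBOT

A 6-joint arm with a two-finger parallel gripper is mounted at the origin on the work surface. World frame = base frame: x ahead of the robot, y to its left, z up, the work surface at z = 0. Lengths are in m, angles in rad, forces in N, time in s.
With the tool pointing down it reaches from about 0.225 to 0.875 m from the base axis. Payload 3.4 kg.
Tool frame: the origin (TCP) lies between the finger pads; the fingertips stand 19 mm ahead of it and the grasp point (between the pads) is the TCP; z points along the fingers, y is the line along which they close (so a half turn about z gives the same grasp; the last joint's range is limited). The gripper opens to 85 mm and grips with 20 to 120 N. Pads are 22 mm wide; open, the fingers measure 114 mm over their backs; the gripper's body (76 mm by 85 mm) begins 54 mm behind the grasp point. The pads swing forward as they close: fully open they stand 13 mm farther back than shut.
Start: joints at [1.212, 0.276, 1.505, -0, 1.361, -0.121], TCP at [0.135, 0.559, 0.221] pointing down, gripper open.
Joint ranges: [-2.89, 2.89], [-0.75, 2.08], [0.22, 2.7], [-1.18, 4.32], [0.11, 2.71], [-2.7, 2.7]. Speed limits (rad/s): [2.57, 2.57, 3.14, 3.14, 3.14, 3.14].

INTERFACE

Orientations are given as a unit quaternion [w, x, y, z].
In Python, from rig import get_state, imaging, ticket gives the robot as it stands. The module is installed in compiled form; this text tells all that it offers.
- The arm moves only by the shell command python3 -m inch 'ROWS' [FORCE]. ROWS is JSON, a list of rows, each an object with "claw": the opening, from -1 (shut) to 1 (fully open); "travel": the shift along the world's x, y, z in units of 200 mm (1.0 is 200 mm), a list of three; "turn": the turn about the world's z in units of 180 degrees (1.0 is 180 degrees). A call has 1 to 5 rows; each row is the pose to reach, as a shift and turn from the pose commanded when the call began, turning the shorter way round; what a row does not reach only later rows make up. A row lasts 1/10 s, in which the tool goes at most 50 mm and 8.59 degrees, less where a joint would pass 70% of its speed; a pose out of reach is approached as far as the arm can. A call with a number of a shift or a turn outside -1 to 1 is refused whole. A call with a gripper value outside its range is refused whole. The fingers move at their own pace and stop on an object; FORCE is the grip in N (left out, the last holds). Time passes only in rows, so rows that repeat a pose let the fingers close. It gives the time, the measured TCP pose, the force, the opening and the grip force at its end, in the units of the state.
- get_state(): the state, without advancing time (a new reading comes with each control period).
- imaging.get_image(name): name is "side" or "top" or "wrist"; returns the picture (400x640x3 uint8, red, green, blue); there is no depth.
- imaging.camera_params(name): a dict with "camera_matrix" (3x3 intrinsics, pixels), "cam_to_world" (4x4, takes a point from camera to world coordinates); the wrist camera has in their place "T_tool_cam" (4x4, takes a point from camera to tool coordinates, whose origin is the TCP and whose axes are the flange's). Camera axes: x right, y down, z forward; pixel columns grow to the right and rows downward; lengths in m; the calibration is good to about 2 mm. A picture is of the moment at which its call begins: read the wrist's pose just before it. camera_params takes no time and is no camera call.
- ticket.sign_off(): hands the job in; it is judged then, once.
The state is a dict: "clock": time; "qpos": joint angles; "qd": joint speeds; "effort": joint torques, N m; "position": TCP position; "ee_rot": TCP orientation; "contact_force": force on the tool from outside, world axes, zero at the start; "moment": the same for the moment, N m; "width": finger opening in m; "gripper_force": force on a finger pad.
Only numpy, scipy, OpenCV 4.12 (cv2) and the standard library are available. Lean on these libraries where they do the work, as an engineer would, in place of code of your own. Each camera call takes 0.05 s, during which the arm holds its last target. There are 200 camera calls.

TASK

Two cardboard display cartons hold white stepped pot trays. In the one with the empty tray, the tray sits back to front: its tall step is behind the carton's cut-down front and hides the stock. Lift that tray out by its upright grip, turn it half a turn and lower it, without dropping it, fully home in the same carton with its low step at the cut-down front, then let go; leave the other tray and everything else on the counter where they are.

Things in the scene. Friction and masses are not known exactly. Their poses are not given: they have to be found in the camera images.
- tray: Empty white stepped tray to turn, 160 (x) x 110 (y) mm, about 0.3 kg. Origin: centre of its underside, z up. Low step x -80 to -6 mm (pocket floors 12 mm high, rims 24), tall step x 6 to 80 mm (floors 48, rims 60). Upright grip plate across the middle (x = 0), 12 mm thick along x, 64 mm wide along y, top at 100 mm, gripped from above. Starts with its x opposite to the carton's x.
- tray_grip (a point): Point inside the tray's upright grip plate, at the tray's centre (x = y = 0), 90 mm above the tray's underside, 10 mm below the plate's top. Axes as the tray's. The mass centre lies about 10 mm to the tall side.
- tray_low (a point): Middle of the outer end face of the tray's low step: 80 mm from the tray's centre along the tray's -x, 12 mm above its underside.
- carton: Cardboard display carton of the empty tray, fixed. Origin: centre of its underside, on the counter, z up. Inside 168 (x) x 118 (y) mm: 4 mm play round the tray; inner floor 4 mm up. Cut-down front at -x, 22 mm high, facing roughly away from the robot; other walls 70 mm, with flaps leaning out to 83 mm high, 14 mm beyond the inner faces, that guide the tray in. Tray underside above 85 mm turns freely.
- carton_front (a point): Middle of the top edge of the carton's cut-down front, 89 mm from the carton's centre along its -x, 22 mm above the counter.
- carton_b: The neighbouring carton, same make and axes as the other, fixed; its tray is already the right way round and stocked. Which of the two stands left and which right varies.
- tray_b: The tray in the neighbouring carton, same shape and axes as the tray to be turned, right way round; leave alone.
- pot_a: Small glass pot, 42 mm across, 50 mm high, standing in a tall-step pocket of the neighbouring tray (top about 102 mm above the counter). Origin at the centre of its underside. Bystander.
- pot_b: Same pot in the other tall-step pocket of the neighbouring tray. Bystander.
- pot_c: Same pot standing on the counter between the two cartons. Bystander.
- pastry_pack: Clear flat pack with pastries, 205 x 155 x 57 mm, on the left of the counter. Origin at the centre of its underside. Bystander.
- tape_roll: Roll of tape lying flat, 90 mm across, 40 mm high. Origin at the centre of its underside. Bystander.
- marker_pen: Thick marker pen, 135 mm long, 16 mm high, lying flat. Origin on its underside. Bystander.
- stock_box: Closed cardboard box 150 x 120 x 80 mm on the right of the counter. Origin at the centre of its underside. Bystander.
There are look-alikes about, which are no part of the job. What is shaped like the tray but black is not meant.

How it is judged:
On the way:
1. the tray is lifted clear of its carton: its underside more than 85 mm above the carton's underside (z of tray in the frame of carton above 0.085 m), for 0.1 s.
At the end, for the whole second after the job is handed in: The tray is in its own carton, low step end over 70 mm from the carton's centre towards the cut-down front, underside within 4 mm of the inner floor, centre within 8 mm of the carton's, parallel to it within 0.08 rad, level within 0.05 rad, released and at rest (x of tray_low in the frame of carton below -0.07 m and z of tray in the frame of carton below 0.008 m and horizontal distance between tray and carton below 0.008 m and angle between the x axis of tray and the x axis of carton, either way round below 0.08 rad and angle between tray's own z axis and vertical below 0.05 rad and linear speed of tray below 0.02 m/s and angular speed of tray below 0.1 rad/s); the robot touches nothing.
It fails at once if the tray is dropped: falling faster than 0.5 m/s while the fingers do not hold it (linear speed of tray above 0.5 m/s and contact force between the fingers and tray below 0.05 N).
It fails at once if the neighbouring tray moves more than 15 mm (distance of tray_b from where it was at the start of the episode above 0.015 m).
It fails at once if a bystander moves more than 25 mm (distance of any of pot_a, pot_b, pot_c, pastry_pack, tape_roll, marker_pen, stock_box from where it was at the start of the episode above 0.025 m).
It also fails if it takes over 45 s, if anything falls off the work surface, if the arm or the gripper's body presses on something with over 40 N, if the wrist force passes 120 N, or if a joint passes its speed limit or range.

## Working session

There is one attempt and no reset: what is moved stays moved. The work goes in short steps, Python scripts to look and compute and a shell command to move; the robot and the scene stay as the last step left them, time stands still between calls to the robot, and variables do not carry over. Pictures are saved under pics/ and viewed, at most 10 in all, crops included, and the job is handed in when it is done.

```bash
mkdir -p pics; python3 - <<'E'
from rig import get_state, imaging
import cv2,numpy as np
s=get_state();print({k:np.round(v,3).tolist() for k,v in s.items()})
for n in("top","side","wrist"):
    im=imaging.get_image(n);cv2.imwrite(f"pics/{n}0.png",im[:,:,::-1])
    print(n,{k:np.round(v,4).tolist() for k,v in imaging.camera_params(n).items()})
E
```

```text
{'clock': 0.0, 'qpos': [1.212, 0.277, 1.506, -0.0, 1.361, -0.121], 'qd': [0.001, -0.0, -0.0, 0.0, -0.002, 0.0], 'effort': [0.0, -41.678, -24.582, 0.0, 0.011, 0.0], 'position': [0.135, 0.558, 0.22], 'ee_rot': [-0.0, 0.119, 0.993, -0.001], 'contact_force': [-0.324, 0.272, 0.277], 'moment': [-0.007, 0.015, -0.04], 'gripper_force': 0.0, 'width': 0.085}
top {'camera_matrix': [[361.7305, 0.0, 315.9552], [0.0, 361.7305, 199.9093], [0.0, 0.0, 1.0]], 'cam_to_world': [[0.0152, -0.9846, 0.1742, 0.2998], [-0.9997, -0.012, 0.0192, -0.0114], [-0.0168, -0.1745, -0.9845, 1.0511], [0.0, 0.0, 0.0, 1.0]]}
side {'camera_matrix': [[466.3327, 0.0, 316.3497], [0.0, 466.3327, 198.5948], [0.0, 0.0, 1.0]], 'cam_to_world': [[0.9895, -0.0803, 0.1199, 0.3321], [-0.1441, -0.5023, 0.8526, -1.1672], [-0.0082, -0.861, -0.5086, 0.7898], [0.0, 0.0, 0.0, 1.0]]}
wrist {'camera_matrix': [[315.8701, 0.0, 315.2217], [0.0, 315.8701, 200.2812], [0.0, 0.0, 1.0]], 'T_tool_cam': [[-0.0013, -0.9553, -0.2956, 0.0746], [1.0, -0.0009, -0.0015, 0.0], [0.0012, -0.2956, 0.9553, -0.1532], [0.0, 0.0, 0.0, 1.0]]}
```

View pics/top0.png

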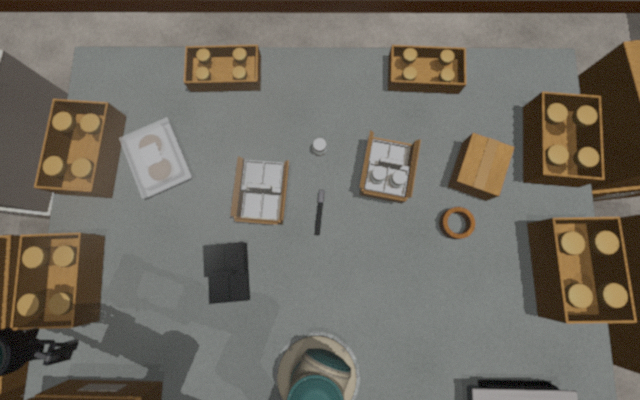

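View pics/side0.png

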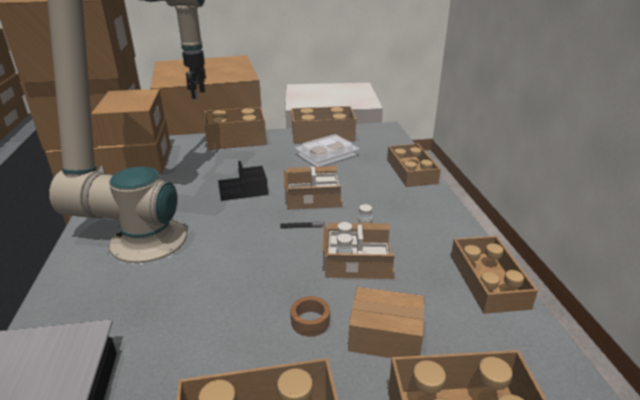

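```bash
cat > h.py <<'E'
import numpy as np,cv2
from rig import get_state, imaging
from scipy.spatial.transform import Rotation as R
def cam(n,s=None):
    p=imaging.camera_params(n);K=np.array(p["camera_matrix"])
    if n!="wrist": return K,np.array(p["cam_to_world"])
    s=s or get_state();T=np.eye(4);q=s["ee_rot"];T[:3,:3]=R.from_quat([q[1],q[2],q[3],q[0]]).as_matrix();T[:3,3]=s["position"]
    return K,T@np.array(p["T_tool_cam"])
def ray(c,uv):
    K,T=c;d=T[:3,:3]@np.linalg.solve(K,[uv[0],uv[1],1]);return T[:3,3],d/np.linalg.norm(d)
def plane(c,uv,z):
    o,d=ray(c,uv);return o+d*(z-o[2])/d[2]
def tri(*cu):
    A=np.zeros((3,3));b=np.zeros(3)
    for c,uv in cu:
        o,d=ray(c,uv);P=np.eye(3)-np.outer(d,d);A+=P;b+=P@o
    x=np.linalg.solve(A,b)
    return x,[round(float(np.linalg.norm((np.eye(3)-np.outer(d,d))@(x-o))),4) for o,d in(ray(*k) for k in cu)]
def proj(c,X):
    K,T=c;p=K@(T[:3,:3].T@(np.array(X)-T[:3,3]));return p[:2]/p[2]
E
python3 - <<'E'
from h import *
a=cv2.imread("pics/top0.png")[140:235,220:320];b=cv2.imread("pics/side0.png")[155:215,270:350]
a=cv2.resize(a,None,fx=4,fy=4,interpolation=2);b=cv2.resize(b,None,fx=5,fy=5,interpolation=2)
o=np.zeros((400,800,3),np.uint8);o[:380,:400]=a;o[:300,400:]=b
cv2.imwrite("pics/crop1.png",o)
print(tri((cam("top"),(264,188)),(cam("side"),(313,171))))
print(plane(cam("top"),(261,190),.07),plane(cam("top"),(390,168),.07),plane(cam("top"),(319,147),.05))
E
```

```text
(array([0.50212594, 0.1461771 , 0.10854908]), [0.0049, 0.0049])
[0.49945004 0.16070297 0.07      ] [ 0.56626446 -0.19738856  0.07      ] [0.63205214 0.00169805 0.05      ]
```

View pics/crop1.png

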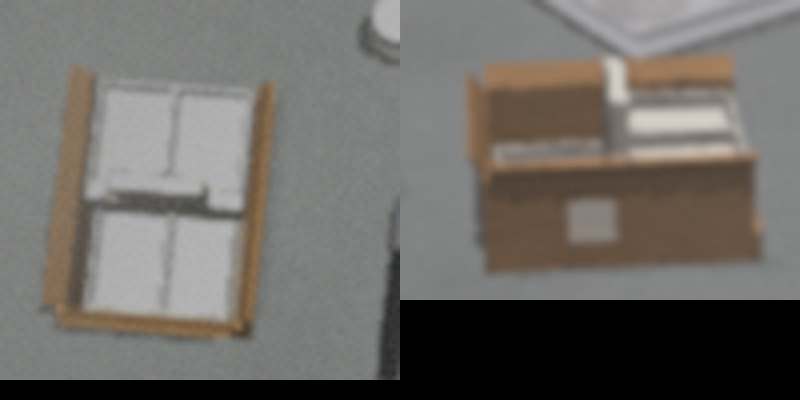

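Three candidates in the top view: white empty tray (261,190), white stocked tray with pots (390,168), black tray (227,271). The crop confirms (261,190) is the one. It is white, empty and has its upright grip at (264,187). Its tall step is at the far, cut-down front side and its low step is near the robot. I'll move above it.

```bash
python3 -m inch '[{"claw":1,"travel":[0.65,-0.72,0.15],"turn":-0.225},{"claw":1,"travel":[0.65,-0.72,0.15],"turn":-0.225},{"claw":1,"travel":[0.65,-0.72,0.15],"turn":-0.225},{"claw":1,"travel":[0.65,-0.72,0.15],"turn":-0.225},{"claw":1,"travel":[0.65,-0.72,0.15],"turn":-0.225}]' 30
python3 -m inch '[{"claw":1,"travel":[0.65,-0.72,0.15],"turn":-0.225},{"claw":1,"travel":[0.65,-0.72,0.15],"turn":-0.225},{"claw":1,"travel":[0.65,-0.72,0.15],"turn":-0.225},{"claw":1,"travel":[0.65,-0.72,0.15],"turn":-0.225},{"claw":1,"travel":[0.65,-0.72,0.15],"turn":-0.225}]'
python3 -m inch '[{"claw":1,"travel":[0.52,-0.60,0.1],"turn":0},{"claw":1,"travel":[0.52,-0.60,0.1],"turn":0},{"claw":1,"travel":[0.52,-0.60,0.1],"turn":0},{"claw":1,"travel":[0.52,-0.60,0.1],"turn":0},{"claw":1,"travel":[0.52,-0.60,0.1],"turn":0}]'
python3 - <<'E'
from h import *
s=get_state();im=imaging.get_image("wrist");cv2.imwrite("pics/w1.png",im[:,:,::-1]);np.save("s1.npy",s,allow_pickle=True)
t=imaging.get_image("top");cv2.imwrite("pics/top1.png",t[:,:,::-1])
print({k:np.round(v,4).tolist() for k,v in s.items()})
E
```

```text
clock: 0.65
position: [0.2691, 0.4113, 0.252]
ee_rot: [0.002, 0.46, 0.888, 0.0]
contact_force: [0.3, 0.8, 0.4]
width: 0.0853
gripper_force: 0.0
clock: 1.15
position: [0.3997, 0.2669, 0.2818]
ee_rot: [0.002, 0.739, 0.674, 0.001]
contact_force: [-0.6, 1.5, -0.2]
width: 0.0852
gripper_force: 0.0
clock: 1.65
position: [0.5004, 0.1495, 0.3006]
ee_rot: [-0.0, 0.736, 0.677, -0.0]
contact_force: [-0.9, 0.0, -0.5]
width: 0.0854
gripper_force: 0.0
{'clock': 1.65, 'qpos': [0.157, 0.1606, 1.4643, 0.0001, 1.5175, 0.2411], 'qd': [0.048, -0.0217, 0.0328, 0.028, 0.0168, 0.0132], 'effort': [-1.372, -35.2117, -26.3031, -0.249, -0.1364, -0.0888], 'position': [0.5004, 0.1495, 0.3006], 'ee_rot': [-0.0002, 0.7362, 0.6768, -0.0003], 'contact_force': [-0.9297, 0.0369, -0.4623], 'moment': [-0.0234, 0.0647, -0.0104], 'gripper_force': 0.0, 'width': 0.0854}
```

View pics/w1.png

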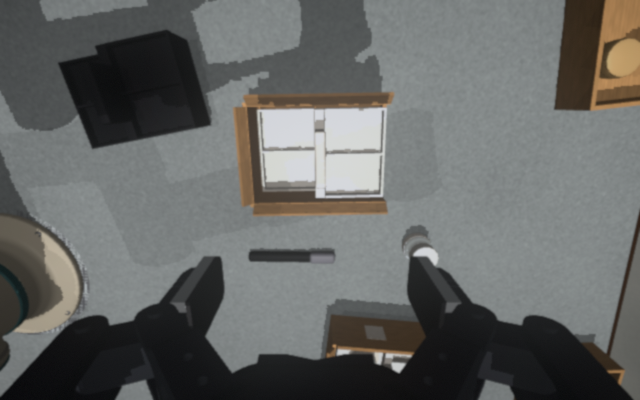

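The wrist view shows the tray in its carton, with walls spanning columns 236–392 and rows 93–214. The cut-down front is on the right at column 386, and the plate runs along column 320. Joint 6 can't make a half turn here: j6 is 0.24 now and would need ±π. So the turn will take a set-down and regrasp on free counter at 90°. I'll enlarge the crop to measure the plate and carton.

```bash
python3 - <<'E'
from h import *
im=cv2.imread("pics/w1.png")[85:225,225:405]
o=cv2.resize(im,None,fx=4.4,fy=4.2,interpolation=cv2.INTER_CUBIC)
cv2.imwrite("pics/crop2.png",o)
E
```

```text
(no output)
```

View pics/crop2.png

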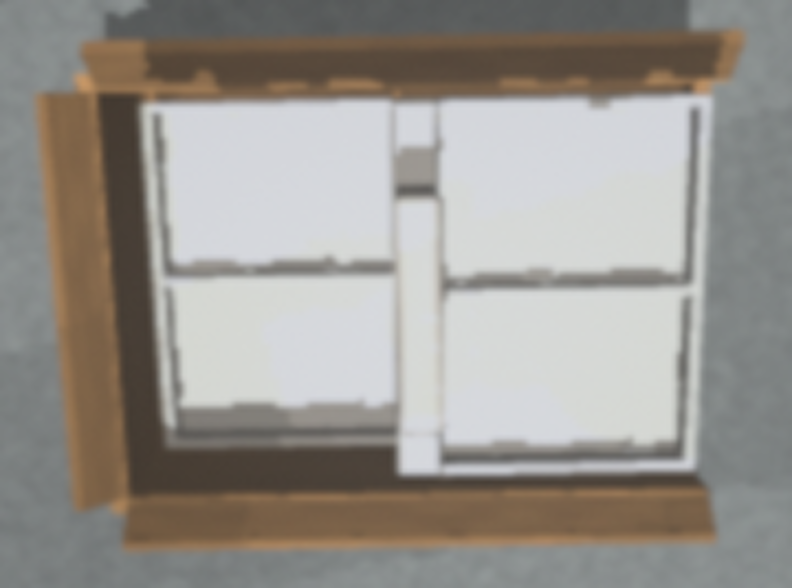

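```bash
python3 - <<'E'
from h import *
s=np.load("s1.npy",allow_pickle=True).item();c=cam("wrist",s)
px=lambda u,v:(225+u/4.4,85+v/4.2)
W=lambda u,v,z:plane(c,px(u,v),z)
P=[W(*k,.104) for k in((397,197),(436,197),(440,430),(401,430))]
print(np.round(P,4));print("len",np.linalg.norm(P[0]-P[3]),"thk",np.linalg.norm(P[0]-P[1]),"centre",np.mean(P,0))
d=P[1]+P[0]-P[2]-P[3];print("plate dir yaw-90",np.arctan2(-d[0],d[1]))
F={n:np.array([W(*k,.083) for k in v]) for n,v in dict(top=((82,43),(742,33)),bot=((124,548),(715,542)),left=((38,93),(75,510))).items()}
for n,f in F.items():
    e=f[1]-f[0];print(n,np.round(f,4).tolist(),np.arctan2(e[1],e[0]),np.linalg.norm(e))
# tray low outer rim & tall outer rim top corners
low=[W(*k,.028) for k in((142,103),(168,445))];tall=[W(*k,.064) for k in((712,97),(696,470))]
print(np.round(low,4),np.round(tall,4),np.linalg.norm(np.mean(low,0)[:2]-np.mean(tall,0)[:2]))
# y mid of flaps
u=np.array([np.cos(-.08),np.sin(-.08)])
print("yaw tool",s["qpos"][0]-s["qpos"][5])
# height check: plate top +y far... centre of plate top in top picture
print(proj(cam("top"),np.mean(P,0)),proj(cam("side"),np.mean(P,0)))
E
```

```text
[[0.5048 0.1937 0.104 ]
 [0.5144 0.1929 0.104 ]
 [0.5106 0.1307 0.104 ]
 [0.5005 0.1315 0.104 ]]
len 0.062347850046855495 thk 0.009632517607731438 centre [0.50757026 0.16222167 0.104     ]
plate dir yaw-90 -0.06450697438057029
top [[0.4285, 0.2386, 0.083], [0.5951, 0.2269, 0.083]] -0.0703395105005115 0.16698480307812272
bot [[0.4187, 0.0965, 0.083], [0.5858, 0.0842, 0.083]] -0.07382134700157324 0.16751931038845583
left [[0.4154, 0.227, 0.083], [0.4067, 0.1095, 0.083]] -1.6444778550383323 0.11783430829744133
[[0.4317 0.2218 0.028 ]
 [0.4247 0.1125 0.028 ]] [[0.5913 0.2106 0.064 ]
 [0.5847 0.1009 0.064 ]] 0.16018412662766457
yaw tool -0.0840507907947651
[258.45747022 184.48342511] [312.53296678 170.24603516]
```

Measured: tray 160 × 109.5 mm and plate about 62 × 10 mm, both matching the text. Plate centre is (0.508, 0.162) and the yaw is −0.07. The carton centre comes out at about (0.507, 0.1615). Next I descend part-way and look again, which gives a second wrist view for height.

```bash
python3 -m inch '[{"claw":1,"travel":[0.037,0.062,-0.2],"turn":0.004},{"claw":1,"travel":[0.037,0.062,-0.4],"turn":0.004},{"claw":1,"travel":[0.037,0.062,-0.6],"turn":0.004},{"claw":1,"travel":[0.037,0.062,-0.65],"turn":0.004},{"claw":1,"travel":[0.037,0.062,-0.65],"turn":0.004}]'
python3 - <<'E'
from h import *
s=get_state();im=imaging.get_image("wrist")[:,:,::-1];cv2.imwrite("pics/w2.png",im);np.save("s2.npy",s,allow_pickle=True)
print(np.round(s["position"],4),s["qpos"][0]-s["qpos"][5])
c=cam("wrist",s);print([proj(c,p).round(1).tolist() for p in([.5048,.1937,.104],[.5144,.1929,.104],[.5106,.1307,.104],[.5005,.1315,.104])])
cv2.imwrite("pics/crop3.png",cv2.resize(im[:300,120:520],None,fx=2,fy=2,interpolation=2))
E
```

```text
clock: 2.25
position: [0.5049, 0.1642, 0.1701]
ee_rot: [-0.001, 0.73, 0.683, -0.001]
contact_force: [0.3, 0.4, 0.0]
width: 0.0857
gripper_force: 0.0
[0.5049 0.1642 0.1701] -0.06614171599581792
[[311.5, 170.2], [325.2, 170.4], [325.0, 250.5], [311.7, 250.4]]
```

View pics/crop3.png

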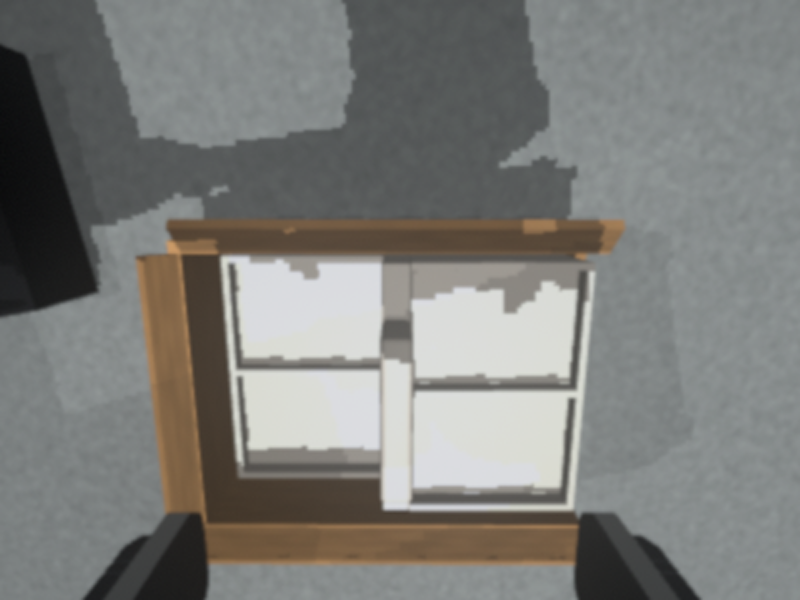

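```bash
python3 - <<'E'
from h import *
a=cam("wrist",np.load("s1.npy",allow_pickle=True).item());b=cam("wrist",np.load("s2.npy",allow_pickle=True).item())
print("plate +y top edge",tri((a,(319.7,131.9)),(b,(318.5,171))))
print("left flap corner",tri((a,(233.6,107.1)),(b,(120+138/2,256/2))), "plate ctr 3 views",tri((a,(320.1,159.6)),(cam("top"),(259.3,186.5)),(cam("side"),(313,171))))
p=lambda u,v,z:plane(b,(120+u/2,v/2),z).round(4)
print("flaps",p(168,220,.083),p(624,222,.083),p(165,562,.083),p(580,562,.083),"left",p(138,256,.083))
print("tray rims",p(222,257,.028),p(240,476,.028),p(594,268,.064),p(574,508,.064), get_state()["position"])
E
```

```text
plate +y top edge (array([0.50964232, 0.19368593, 0.10815242]), [0.0, 0.0])
left flap corner (array([0.41502011, 0.22714869, 0.08195323]), [0.0001, 0.0001]) plate ctr 3 views (array([0.50655346, 0.16159255, 0.10028027]), [0.0013, 0.0038, 0.0027])
flaps [0.4288 0.2393 0.083 ] [0.5952 0.2274 0.083 ] [0.403  0.0982 0.083 ] [0.5822 0.0865 0.083 ] left [0.4154 0.2273 0.083 ]
tray rims [0.4318 0.2215 0.028 ] [0.4249 0.1127 0.028 ] [0.5905 0.2093 0.064 ] [0.5845 0.1025 0.064 ] [0.50659102 0.1642667  0.17183297]
```

```bash
python3 -m inch '[{"claw":1,"travel":[0.008,-0.009,-0.2],"turn":0},{"claw":1,"travel":[0.008,-0.009,-0.385],"turn":0},{"claw":1,"travel":[0.008,-0.009,-0.385],"turn":0},{"claw":-1,"travel":[0.008,-0.009,-0.385],"turn":0},{"claw":-1,"travel":[0.008,-0.009,-0.385],"turn":0}]' 50
python3 -m inch '[{"claw":-1,"travel":[0,0,0],"turn":0},{"claw":-1,"travel":[0,0,0],"turn":0},{"claw":-1,"travel":[0,0,0],"turn":0},{"claw":-1,"travel":[0,0,0],"turn":0},{"claw":-1,"travel":[0,0,0],"turn":0}]'
```

```text
clock: 2.8
position: [0.5109, 0.162, 0.0971]
ee_rot: [0.002, 0.731, 0.683, 0.002]
contact_force: [-0.0, 1.0, 0.1]
width: 0.0589
gripper_force: 0.0
clock: 3.3
position: [0.5085, 0.1614, 0.0942]
ee_rot: [0.0, 0.731, 0.683, 0.0]
contact_force: [0.2, -0.4, -0.6]
width: -0.0002
gripper_force: 0.0
```

```bash
python3 - <<'E'
from h import *
w=imaging.get_image("wrist")[:,:,::-1];s=imaging.get_image("side")[:,:,::-1];st=get_state();print(st["width"],st["position"],st["gripper_force"],st["contact_force"])
cv2.imwrite("pics/w3.png",w);cv2.imwrite("pics/side3.png",s)
o=np.zeros((600,800,3),np.uint8);o[:,:400]=cv2.resize(w[150:400,210:410],(400,600))[:600];o[:600,400:]=cv2.resize(s[110:230,270:350],(400,600),interpolation=2)
cv2.imwrite("pics/crop4.png",o)
E
```

```text
-0.00021871491854655528 [0.50845026 0.16143237 0.09409118] 0.0 [-0.83016965 -0.09989865 -0.06554854]
```

View pics/crop4.png

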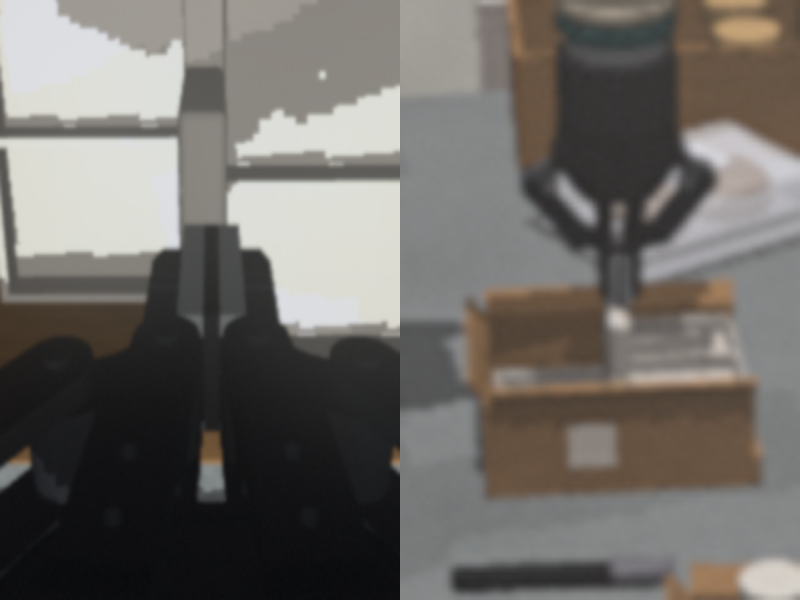

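The crop shows the fingers shut on nothing. The tips are at wrist (315,244) and side (313.6,169), just above the plate top, which is still in place underneath. I'll check the tip height.

```bash
python3 - <<'E'
from h import *
s=get_state();c=cam("wrist",s);print(s["position"],np.round(s["qpos"],4),s["ee_rot"])
p=np.array(s["position"])
for dz in(-.03,-.019,0,.02):print(dz,"wrist",proj(c,p+[0,.0,dz]).round(1),"side",proj(cam("side"),p+[0,0,dz]).round(1))
print("plane y=.162 of side tip:")
o,d=ray(cam("side"),(313.6,169));print(o+d*(.1614-o[1])/d[1])
# plate +y top edge seen now: wrist rows
print(plane(c,(210+203/2,150+110*250/600),.104),"thick",22*0.5)
print("top view px of tip",proj(cam("top"),p+[0,0,-.019]))
for z in(.104,.09,.08,.075):
  a=plane(c,(210+180/2,150+112*250/600),z);b=plane(c,(210+226/2,150+112*250/600),z);print(z,a.round(4),np.linalg.norm(a-b))
E
```

```text
[0.50845026 0.16143237 0.09409118] [ 0.177   0.3182  1.7859 -0.      1.0375  0.2452] [ 1.18555808e-05  7.30795137e-01  6.82596856e-01 -1.05729697e-05]
-0.03 wrist [314.  228.4] side [313.  181.2]
-0.019 wrist [314.  235.5] side [312.9 178.3]
0 wrist [313.8 249.8] side [312.9 173.1]
0.02 wrist [313.7 268.7] side [312.8 167.5]
plane y=.162 of side tip:
[0.51098122 0.1614     0.10863161]
[0.50972006 0.19438894 0.104     ] thick 11.0
top view px of tip [260.56644352 186.43798339]
0.104 [0.5043 0.1944 0.104 ] 0.010888567295665431
0.09 [0.5033 0.1902 0.09  ] 0.011952199742321886
0.08 [0.5026 0.1873 0.08  ] 0.012711937204219289
0.075 [0.5022 0.1858 0.075 ] 0.013091805935167934
```

```bash
python3 - <<'E'
from h import *
s=get_state();c=cam("wrist",s)
print("tip by wrist+side",tri((c,(315.5,243.8)),(cam("side"),(313.6,169))))
p=imaging.camera_params("wrist");K,T=np.array(p["camera_matrix"]),np.array(p["T_tool_cam"])
for X in([.011,.0425,.006],[.011,-.0425,.006],[.011,.0425,-.024],[.011,0,.019],[.011,0,-.011],[-.011,0,.019]):
    print(X,proj((K,T),X).round(1))
E
python3 - <<'E'
import cv2,numpy as np
w=cv2.imread("pics/w3.png");s=cv2.imread("pics/side3.png")
o=np.zeros((560,800,3),np.uint8);o[:,:400]=cv2.resize(w[210:266,295:335],(400,560),interpolation=0);o[:,400:]=cv2.resize(s[140:196,293:333],(400,560),interpolation=0)
cv2.imwrite("pics/crop5.png",o)
E
```

```text
tip by wrist+side (array([0.5109846 , 0.16957692, 0.10447928]), [0.0011, 0.0011])
[0.011, 0.0425, 0.006] [392.3 226.3]
[0.011, -0.0425, 0.006] [235.4 226.5]
[0.011, 0.0425, -0.024] [407.8 251.3]
[0.011, 0, 0.019] [313.9 218. ]
[0.011, 0, -0.011] [313.7 239.4]
[-0.011, 0, 0.019] [314.  252.3]
```

View pics/crop5.png

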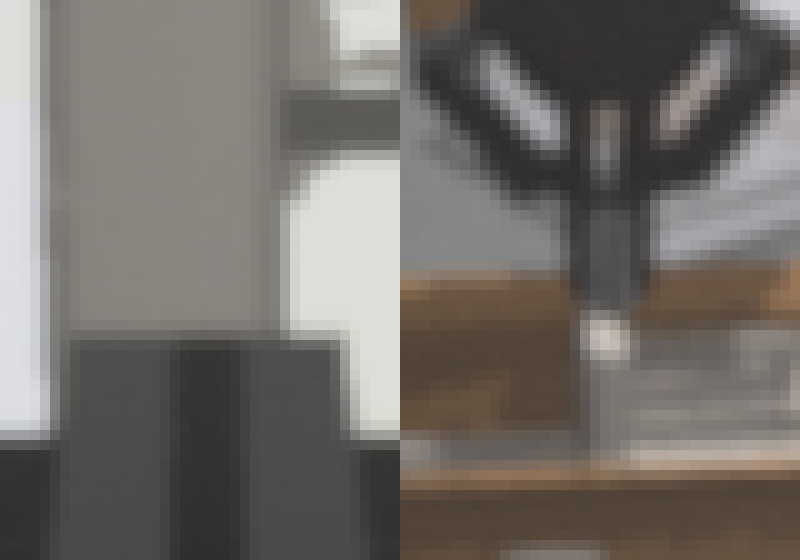

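The tips triangulate to z ≈ 0.105. So they stand about 30 mm farther back than the reported TCP implies, and the open-finger pixels in w1 agree. They closed just above the plate and touched nothing. I'll open, go 32 mm lower and grip again.

```bash
python3 -m inch '[{"claw":1,"travel":[0,0,0],"turn":0},{"claw":1,"travel":[0,0,0],"turn":0},{"claw":1,"travel":[0,0,0],"turn":0},{"claw":1,"travel":[0,0,0],"turn":0},{"claw":1,"travel":[0,0,0],"turn":0}]'
python3 -m inch '[{"claw":1,"travel":[0,0,-0.05],"turn":0},{"claw":1,"travel":[0,0,-0.1],"turn":0},{"claw":1,"travel":[0,0,-0.16],"turn":0},{"claw":-1,"travel":[0,0,-0.16],"turn":0},{"claw":-1,"travel":[0,0,-0.16],"turn":0}]' 50
python3 -m inch '[{"claw":-1,"travel":[0,0,0],"turn":0},{"claw":-1,"travel":[0,0,0],"turn":0},{"claw":-1,"travel":[0,0,0],"turn":0},{"claw":-1,"travel":[0,0,0],"turn":0},{"claw":-1,"travel":[0,0,0],"turn":0}]'
```

```text
clock: 3.9
position: [0.5084, 0.1614, 0.0941]
ee_rot: [-0.0, 0.731, 0.683, -0.0]
contact_force: [-0.1, 0.2, 0.1]
width: 0.0721
gripper_force: 0.0
clock: 4.4
position: [0.508, 0.1613, 0.0613]
ee_rot: [-0.0, 0.731, 0.683, -0.001]
contact_force: [0.2, -0.8, -0.5]
width: 0.059
gripper_force: 0.0
clock: 4.9
position: [0.5084, 0.1615, 0.0626]
ee_rot: [0.0, 0.731, 0.683, 0.0]
contact_force: [-1.9, 0.6, 3.1]
width: 0.0111
gripper_force: 50.2
```

```bash
python3 -m inch '[{"claw":-1,"travel":[0,0,0.05],"turn":0},{"claw":-1,"travel":[0,0,0.15],"turn":0},{"claw":-1,"travel":[0,0,0.25],"turn":0},{"claw":-1,"travel":[0,0,0.35],"turn":0},{"claw":-1,"travel":[0,0,0.4],"turn":0}]'
python3 -m inch '[{"claw":-1,"travel":[0,0,0.1],"turn":0},{"claw":-1,"travel":[0,0,0.2],"turn":0},{"claw":-1,"travel":[0,0,0.25],"turn":0},{"claw":-1,"travel":[0,0,0.25],"turn":0},{"claw":-1,"travel":[0,0,0.25],"turn":0}]'
python3 - <<'E'
from h import *
t=cv2.imread("pics/top0.png");c=cam("top")
print("set-down spot px",[proj(c,p).round().tolist() for p in([.325,-.2,0],[.325,-.04,0],[.435,-.04,0],[.435,-.2,0])])
print("pen",plane(c,(317,234),.01),plane(c,(322,190),.01),"cartonb near edge",plane(c,(362,193),.083),plane(c,(410,200),.083),"tape",plane(c,(442,225),.02))
im=imaging.get_image("side")[:,:,::-1];cv2.imwrite("pics/side4.png",im)
w=imaging.get_image("wrist")[:,:,::-1]
cv2.imwrite("pics/v4.png",np.hstack([cv2.resize(im[60:360,160:480],(400,375)),cv2.resize(w,(400,375))]))
print(get_state())
E
```

```text
clock: 5.4
position: [0.5093, 0.1615, 0.1438]
ee_rot: [0.001, 0.731, 0.683, 0.001]
contact_force: [0.6, -0.4, -2.9]
width: 0.0114
gripper_force: 49.3
clock: 5.9
position: [0.5078, 0.1613, 0.1913]
ee_rot: [-0.0, 0.731, 0.683, -0.001]
contact_force: [-0.2, -0.4, -3.3]
width: 0.0112
gripper_force: 49.2
set-down spot px [[388.0, 256.0], [332.0, 255.0], [332.0, 217.0], [387.0, 218.0]]
pen [0.38450678 0.00439487 0.01      ] [ 0.5137684  -0.00839485  0.01      ] cartonb near edge [ 0.49170774 -0.11754678  0.083     ] [ 0.47394002 -0.24703718  0.083     ] tape [ 0.41416022 -0.35080278  0.02      ]
{'clock': 6.0, 'qpos': array([ 1.76965585e-01,  2.33078212e-01,  1.64254299e+00, -7.55746200e-05,
        1.26864736e+00,  2.45192396e-01]), 'qd': array([-7.76728290e-04,  1.72189156e-03, -3.74453238e-03, -1.58623640e-03,
        4.60687290e-05, -6.49713728e-04]), 'effort': array([ 6.63357525e-03, -4.03517139e+01, -2.52444023e+01, -7.77224544e-03,
       -5.24983916e-02, -4.80562107e-06]), 'position': array([0.50754213, 0.16124058, 0.19077562]), 'ee_rot': array([-6.96584782e-04,  7.30804162e-01,  6.82585882e-01, -1.14288372e-03]), 'contact_force': array([ 0.24331922, -0.63475669, -3.95880886]), 'moment': array([0.0003471 , 0.03263191, 0.01769923]), 'gripper_force': 49.24264669418335, 'width': 0.011169116597861194}
```

View pics/v4.png

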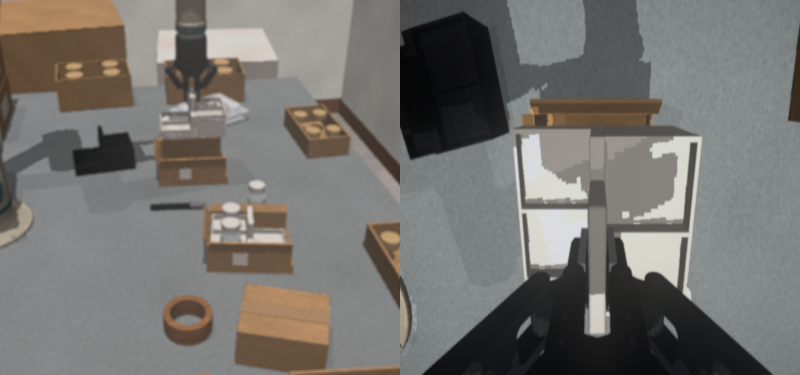

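The tray is lifted level: in the left panel it hangs above its carton at (190,118). It clears by about 130 mm, and width and force are steady. I'll carry it to free counter at (0.38, −0.12), turning +90° on the way.

```bash
python3 -m inch '[{"claw":-1,"travel":[-0.06,-0.14,0],"turn":0.045},{"claw":-1,"travel":[-0.13,-0.28,0],"turn":0.09},{"claw":-1,"travel":[-0.19,-0.42,0],"turn":0.135},{"claw":-1,"travel":[-0.26,-0.56,0],"turn":0.18},{"claw":-1,"travel":[-0.32,-0.7,0],"turn":0.225}]'
python3 -m inch '[{"claw":-1,"travel":[-0.06,-0.14,0],"turn":0.045},{"claw":-1,"travel":[-0.13,-0.28,0],"turn":0.09},{"claw":-1,"travel":[-0.19,-0.42,0],"turn":0.135},{"claw":-1,"travel":[-0.26,-0.56,0],"turn":0.18},{"claw":-1,"travel":[-0.32,-0.7,0],"turn":0.225}]'
python3 -m inch '[{"claw":-1,"travel":[0,0,-0.05],"turn":0.03},{"claw":-1,"travel":[0,0,-0.15],"turn":0.05},{"claw":-1,"travel":[0,0,-0.25],"turn":0.05},{"claw":-1,"travel":[0,0,-0.35],"turn":0.05},{"claw":-1,"travel":[0,0,-0.4],"turn":0.05}]'
python3 -m inch '[{"claw":-1,"travel":[0,0,-0.08],"turn":0},{"claw":-1,"travel":[0,0,-0.16],"turn":0},{"claw":-1,"travel":[0,0,-0.22],"turn":0},{"claw":-1,"travel":[0,0,-0.245],"turn":0},{"claw":-1,"travel":[0,0,-0.245],"turn":0}]'
```

```text
clock: 6.5
position: [0.4429, 0.0206, 0.1911]
ee_rot: [-0.001, 0.447, 0.895, -0.0]
contact_force: [0.4, 0.4, -3.6]
width: 0.011
gripper_force: 49.2
clock: 7.0
position: [0.3791, -0.1193, 0.1913]
ee_rot: [-0.001, 0.109, 0.994, 0.0]
contact_force: [-0.0, 0.6, -4.0]
width: 0.011
gripper_force: 49.2
clock: 7.5
position: [0.3788, -0.1178, 0.1101]
ee_rot: [-0.002, 0.034, 0.999, 0.001]
contact_force: [-0.2, -0.4, -3.2]
width: 0.0112
gripper_force: 49.7
clock: 8.0
position: [0.3801, -0.1184, 0.0626]
ee_rot: [-0.001, 0.034, 0.999, 0.0]
contact_force: [0.1, 0.1, -2.8]
width: 0.0115
gripper_force: 49.7
```

```bash
python3 -m inch '[{"claw":-1,"travel":[0,0,-0.01],"turn":0},{"claw":-1,"travel":[0,0,-0.02],"turn":0},{"claw":-1,"travel":[0,0,-0.025],"turn":0},{"claw":-1,"travel":[0,0,-0.025],"turn":0}]'
```

```text
clock: 8.4
position: [0.3807, -0.1187, 0.0587]
ee_rot: [0.0, 0.034, 0.999, -0.0]
contact_force: [-1.2, 0.2, 0.8]
width: 0.0115
gripper_force: 50.6
```

```bash
python3 -m inch '[{"claw":1,"travel":[0,0,0],"turn":0},{"claw":1,"travel":[0,0,0],"turn":0},{"claw":1,"travel":[0,0,0],"turn":0},{"claw":1,"travel":[0,0,0],"turn":0},{"claw":1,"travel":[0,0,0],"turn":0}]'
python3 -m inch '[{"claw":1,"travel":[0,0,0.2],"turn":0},{"claw":1,"travel":[0,0,0.4],"turn":0},{"claw":1,"travel":[0,0,0.6],"turn":-0.04},{"claw":1,"travel":[0,0,0.6],"turn":-0.08},{"claw":1,"travel":[0,0,0.6],"turn":-0.12}]'
python3 -m inch '[{"claw":1,"travel":[0,0,0],"turn":-0.045},{"claw":1,"travel":[0,0,0],"turn":-0.09},{"claw":1,"travel":[0,0,0],"turn":-0.135},{"claw":1,"travel":[0,0,0],"turn":-0.18},{"claw":1,"travel":[0,0,0],"turn":-0.22}]'
python3 -m inch '[{"claw":1,"travel":[0,0,0],"turn":-0.045},{"claw":1,"travel":[0,0,0],"turn":-0.09},{"claw":1,"travel":[0,0,0],"turn":-0.135},{"claw":1,"travel":[0,0,0],"turn":-0.18},{"claw":1,"travel":[0,0,0],"turn":-0.22}]'
python3 -m inch '[{"claw":1,"travel":[0,0,0],"turn":-0.045},{"claw":1,"travel":[0,0,0],"turn":-0.09},{"claw":1,"travel":[0,0,0],"turn":-0.135},{"claw":1,"travel":[0,0,0],"turn":-0.18},{"claw":1,"travel":[0,0,0],"turn":-0.22}]'
python3 -m inch '[{"claw":1,"travel":[0,0,0],"turn":-0.045},{"claw":1,"travel":[0,0,0],"turn":-0.09},{"claw":1,"travel":[0,0,0],"turn":-0.135},{"claw":1,"travel":[0,0,0],"turn":-0.18},{"claw":1,"travel":[0,0,0],"turn":-0.22}]'
python3 - <<'E'
from h import *
s=get_state();np.save("s5.npy",s,allow_pickle=True);w=imaging.get_image("wrist")[:,:,::-1];cv2.imwrite("pics/w5.png",w)
print(s["position"],s["qpos"],s["qpos"][0]-s["qpos"][5]);c=cam("wrist",s)
print(proj(c,[.38,-.1185,.1]))
cv2.imwrite("pics/crop6.png",cv2.resize(w[:300,120:520],None,fx=2,fy=2,interpolation=2))
E
```

```text
clock: 8.9
position: [0.3805, -0.1186, 0.0581]
ee_rot: [0.0, 0.034, 0.999, 0.0]
contact_force: [0.4, 0.0, -0.7]
width: 0.0821
gripper_force: 0.0
clock: 9.4
position: [0.3814, -0.119, 0.1797]
ee_rot: [0.002, 0.223, 0.975, -0.0]
contact_force: [-0.2, -0.4, -1.2]
width: 0.0854
gripper_force: 0.0
clock: 9.9
position: [0.3803, -0.1185, 0.178]
ee_rot: [-0.0, 0.54, 0.841, 0.0]
contact_force: [-0.2, -0.7, 0.6]
width: 0.0855
gripper_force: 0.0
clock: 10.4
position: [0.3803, -0.1185, 0.178]
ee_rot: [-0.0, 0.793, 0.609, -0.0]
contact_force: [-1.0, -0.4, 0.0]
width: 0.0858
gripper_force: 0.0
clock: 10.9
position: [0.3803, -0.1185, 0.178]
ee_rot: [-0.0, 0.953, 0.304, -0.0]
contact_force: [1.1, 0.4, -0.2]
width: 0.0853
gripper_force: 0.0
clock: 11.4
position: [0.3803, -0.1185, 0.178]
ee_rot: [-0.0, 0.999, -0.037, -0.0]
contact_force: [0.3, 0.2, 0.5]
width: 0.0852
gripper_force: 0.0
[ 0.38031814 -0.11846968  0.17801663] [-4.77022448e-01  3.85864485e-02  1.91500254e+00 -7.66797481e-05
  1.18826860e+00  1.16738514e+00] -1.644407591311034
[314.88958978 206.54024497]
```

View pics/crop6.png

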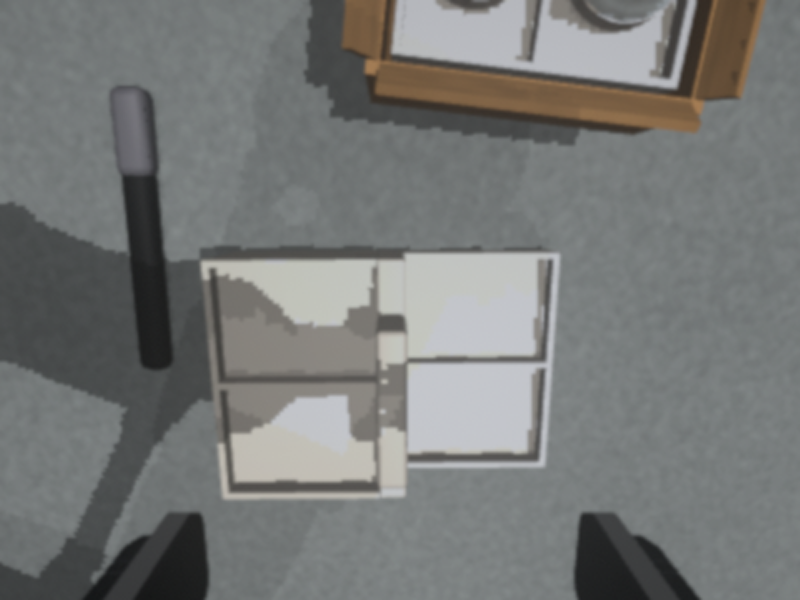

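The tray stands flat on the free counter: crop corners (202,260), (224,498), (558,253) and (544,466), with the pen and carton b clear. I'll measure its centre, then regrasp.

```bash
python3 - <<'E'
from h import *
s=np.load("s5.npy",allow_pickle=True).item();b=cam("wrist",s)
p=lambda u,v,z:plane(b,(120+u/2,v/2),z)
P=np.array([p(558,253,.024),p(544,466,.024),p(202,260,.06),p(224,498,.06)]);print(P.round(4),P.mean(0))
print("width",np.linalg.norm(P[0]-P[1]),np.linalg.norm(P[2]-P[3]),"yaw",np.arctan2(*(P[0]-P[2])[[1,0]]))
print("off tool frame axis", P.mean(0)[:2]-s["position"][:2])
E
python3 -m inch '[{"claw":1,"travel":[0,0,-0.15],"turn":0},{"claw":1,"travel":[0,0,-0.3],"turn":0},{"claw":1,"travel":[0,0,-0.45],"turn":0},{"claw":1,"travel":[0,0,-0.59],"turn":0},{"claw":1,"travel":[0,0,-0.59],"turn":0}]'
```

```text
[[ 0.4287 -0.2023  0.024 ]
 [ 0.3196 -0.1953  0.024 ]
 [ 0.4403 -0.0439  0.06  ]
 [ 0.3306 -0.0364  0.06  ]] [ 0.37979622 -0.1194677   0.042     ]
width 0.10939584919337599 0.10996418831782183 yaw -1.6437115104610875
off tool frame axis [-0.00052192 -0.00099803]
clock: 11.95
position: [0.3776, -0.1171, 0.0575]
ee_rot: [-0.002, 0.999, -0.033, -0.004]
contact_force: [-0.5, 0.5, 0.0]
width: 0.0852
gripper_force: 0.0
```

```bash
python3 -m inch '[{"claw":-1,"travel":[0,0,0],"turn":0},{"claw":-1,"travel":[0,0,0],"turn":0},{"claw":-1,"travel":[0,0,0],"turn":0},{"claw":-1,"travel":[0,0,0],"turn":0},{"claw":-1,"travel":[0,0,0],"turn":0}]' 50
python3 -m inch '[{"claw":-1,"travel":[0,0,0],"turn":0},{"claw":-1,"travel":[0,0,0],"turn":0},{"claw":-1,"travel":[0,0,0],"turn":0}]'
python3 - <<'E'
from rig import get_state
s=get_state();print(s["position"],s["width"],s["gripper_force"],s["qpos"])
E
```

```text
clock: 12.45
position: [0.3809, -0.1188, 0.0608]
ee_rot: [0.0, 0.999, -0.034, 0.001]
contact_force: [-0.7, 0.0, 0.8]
width: 0.0125
gripper_force: 0.0
clock: 12.75
position: [0.381, -0.1188, 0.0609]
ee_rot: [0.0, 0.999, -0.034, 0.001]
contact_force: [-0.6, 0.3, 6.4]
width: 0.0114
gripper_force: 49.9
[ 0.38101452 -0.11882345  0.0608973 ] 0.011399027587152586 49.904159903526306 [-4.76978099e-01  1.80342440e-01  2.10187881e+00 -1.36289340e-04
  8.57840263e-01  1.16188420e+00]
```

```bash
python3 -m inch '[{"claw":-1,"travel":[0,0,0.1],"turn":0},{"claw":-1,"travel":[0,0,0.25],"turn":0},{"claw":-1,"travel":[0,0,0.4],"turn":0},{"claw":-1,"travel":[0,0,0.55],"turn":0},{"claw":-1,"travel":[0,0,0.65],"turn":0}]'
python3 -m inch '[{"claw":-1,"travel":[0.06,0.14,0],"turn":0.045},{"claw":-1,"travel":[0.13,0.28,0],"turn":0.09},{"claw":-1,"travel":[0.19,0.42,0],"turn":0.135},{"claw":-1,"travel":[0.26,0.56,0],"turn":0.18},{"claw":-1,"travel":[0.32,0.7,0],"turn":0.225}]'
python3 -m inch '[{"claw":-1,"travel":[0.06,0.14,0],"turn":0.045},{"claw":-1,"travel":[0.13,0.28,0],"turn":0.09},{"claw":-1,"travel":[0.19,0.42,0],"turn":0.135},{"claw":-1,"travel":[0.26,0.56,0],"turn":0.18},{"claw":-1,"travel":[0.32,0.7,0],"turn":0.225}]'
python3 -m inch '[{"claw":-1,"travel":[0,0,0],"turn":0.03},{"claw":-1,"travel":[0,0,0],"turn":0.05},{"claw":-1,"travel":[0,0,0],"turn":0.05},{"claw":-1,"travel":[0,0,0],"turn":0.05}]'
python3 - <<'E'
from h import *
s=get_state();w=imaging.get_image("wrist")[:,:,::-1];t=imaging.get_image("side")[:,:,::-1];cv2.imwrite("pics/w7.png",w)
print(s["position"],s["qpos"][0]-s["qpos"][5],s["contact_force"],s["moment"],s["width"])
cv2.imwrite("pics/v7.png",np.hstack([cv2.resize(t[100:260,220:400],(400,356)),cv2.resize(w[:,100:540],(400,356))]))
E
```

```text
clock: 13.25
position: [0.3806, -0.1186, 0.1917]
ee_rot: [0.0, 0.999, -0.034, 0.001]
contact_force: [0.7, -1.3, -4.2]
width: 0.0111
gripper_force: 49.5
clock: 13.75
position: [0.4443, 0.0227, 0.1895]
ee_rot: [-0.0, 0.949, 0.317, -0.001]
contact_force: [-0.1, 0.4, -4.1]
width: 0.0113
gripper_force: 49.8
clock: 14.25
position: [0.5083, 0.1626, 0.1892]
ee_rot: [-0.0, 0.78, 0.626, -0.001]
contact_force: [0.9, -0.4, -2.7]
width: 0.011
gripper_force: 49.8
clock: 14.65
position: [0.5079, 0.1613, 0.1895]
ee_rot: [-0.0, 0.731, 0.682, -0.001]
contact_force: [-0.9, 0.0, -3.5]
width: 0.0114
gripper_force: 49.7
[0.50790653 0.1613425  0.18948555] -0.0694838625554664 [-0.89282797  0.01319695 -3.50789168] [-0.02634128 -0.03946154 -0.00087876] 0.011417962328102825
```

View pics/v7.png

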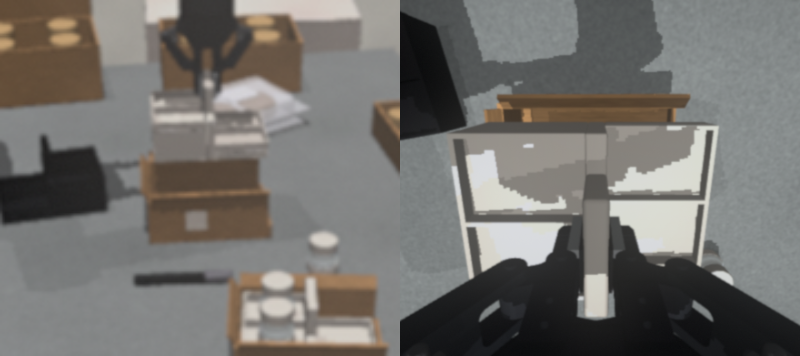

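The side view shows the tray above its carton with the low step at the cut-down front, and it hangs level. I'll lower it in stages and watch the force.

```bash
python3 -m inch '[{"claw":-1,"travel":[0,0,-0.08],"turn":0},{"claw":-1,"travel":[0,0,-0.16],"turn":0},{"claw":-1,"travel":[0,0,-0.22],"turn":0},{"claw":-1,"travel":[0,0,-0.28],"turn":0},{"claw":-1,"travel":[0,0,-0.3],"turn":0}]'
python3 -m inch '[{"claw":-1,"travel":[0,0,-0.05],"turn":0},{"claw":-1,"travel":[0,0,-0.1],"turn":0},{"claw":-1,"travel":[0,0,-0.14],"turn":0},{"claw":-1,"travel":[0,0,-0.16],"turn":0},{"claw":-1,"travel":[0,0,-0.16],"turn":0}]'
```

```text
clock: 15.25
position: [0.5077, 0.1612, 0.1288]
ee_rot: [-0.001, 0.731, 0.682, -0.001]
contact_force: [-0.3, 0.2, -1.9]
width: 0.0113
gripper_force: 49.7
clock: 15.75
position: [0.508, 0.1614, 0.0974]
ee_rot: [-0.0, 0.731, 0.683, -0.001]
contact_force: [1.0, -0.6, -3.7]
width: 0.0109
gripper_force: 49.7
```

```bash
python3 -m inch '[{"claw":-1,"travel":[0,0,-0.03],"turn":0},{"claw":-1,"travel":[0,0,-0.06],"turn":0},{"claw":-1,"travel":[0,0,-0.09],"turn":0},{"claw":-1,"travel":[0,0,-0.12],"turn":0},{"claw":-1,"travel":[0,0,-0.14],"turn":0}]'
python3 -m inch '[{"claw":-1,"travel":[0,0,-0.01],"turn":0},{"claw":-1,"travel":[0,0,-0.02],"turn":0},{"claw":-1,"travel":[0,0,-0.025],"turn":0},{"claw":-1,"travel":[0,0,-0.025],"turn":0}]'
```

```text
clock: 16.25
position: [0.5081, 0.1614, 0.0694]
ee_rot: [-0.0, 0.731, 0.683, -0.0]
contact_force: [-0.0, -1.0, -3.3]
width: 0.0113
gripper_force: 49.7
clock: 16.65
position: [0.5085, 0.1615, 0.0652]
ee_rot: [0.0, 0.731, 0.683, 0.0]
contact_force: [-0.1, -0.0, -3.2]
width: 0.0113
gripper_force: 49.7
```

```bash
python3 -m inch '[{"claw":-1,"travel":[0,0,-0.005],"turn":0},{"claw":-1,"travel":[0,0,-0.007],"turn":0},{"claw":-1,"travel":[0,0,-0.007],"turn":0}]'
```

```text
clock: 16.95
position: [0.5087, 0.1617, 0.0649]
ee_rot: [0.0, 0.731, 0.683, 0.001]
contact_force: [-1.8, 1.1, 5.3]
width: 0.0112
gripper_force: 51.1
```

Contact: the force swung from −3 to +5 N at the height expected for fully home. Release and rise straight up.

```bash
python3 -m inch '[{"claw":1,"travel":[0,0,0],"turn":0},{"claw":1,"travel":[0,0,0],"turn":0},{"claw":1,"travel":[0,0,0],"turn":0},{"claw":1,"travel":[0,0,0],"turn":0},{"claw":1,"travel":[0,0,0],"turn":0}]'
python3 -m inch '[{"claw":1,"travel":[0,0,0.1],"turn":0},{"claw":1,"travel":[0,0,0.25],"turn":0},{"claw":1,"travel":[0,0,0.4],"turn":0},{"claw":1,"travel":[0,0,0.6],"turn":0},{"claw":1,"travel":[0,0,0.7],"turn":0}]'
python3 -m inch '[{"claw":1,"travel":[0,0,0.2],"turn":0},{"claw":1,"travel":[0,0,0.2],"turn":0},{"claw":1,"travel":[0,0,0.2],"turn":0}]'
python3 - <<'E'
from h import *
s=get_state();np.save("s8.npy",s,allow_pickle=True);w=imaging.get_image("wrist")[:,:,::-1];cv2.imwrite("pics/w8.png",w)
print(s["position"])
cv2.imwrite("pics/crop8.png",cv2.resize(w[:300,120:520],None,fx=2,fy=2,interpolation=2))
E
```

```text
clock: 17.45
position: [0.5085, 0.1614, 0.0636]
ee_rot: [0.0, 0.731, 0.683, 0.0]
contact_force: [-0.5, 0.7, -0.3]
width: 0.0823
gripper_force: 0.0
clock: 17.95
position: [0.5099, 0.1617, 0.207]
ee_rot: [0.001, 0.731, 0.683, 0.002]
contact_force: [0.2, -0.9, -0.8]
width: 0.0853
gripper_force: 0.0
clock: 18.25
position: [0.5089, 0.1615, 0.2445]
ee_rot: [0.001, 0.731, 0.683, 0.001]
contact_force: [0.7, -0.6, -0.6]
width: 0.0856
gripper_force: 0.0
[0.50886213 0.1615219  0.24447924]
```

View pics/crop8.png

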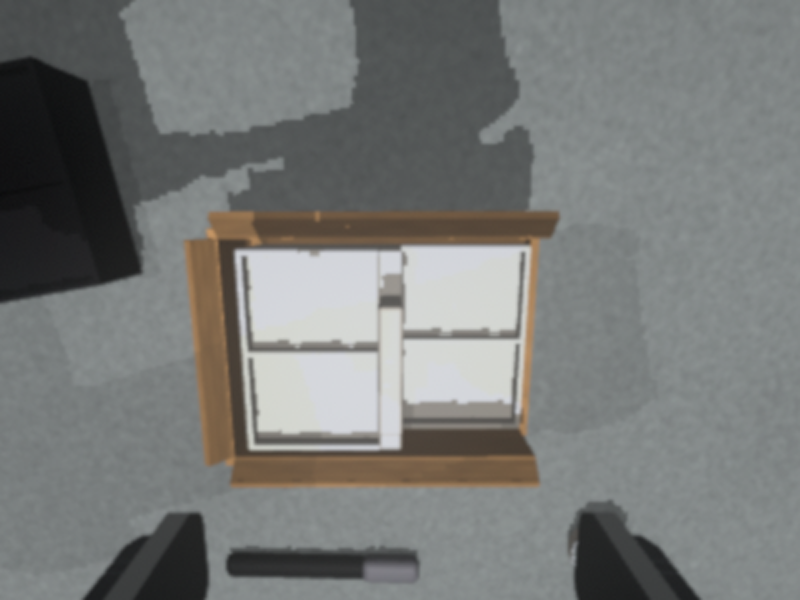

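The tray is seated with its low step at the cut-down front (right) and its tall step at the back. That is more than my ten pictures, so I'll do the last check with numbers only.

```bash
python3 - <<'E'
from h import *
s=np.load("s8.npy",allow_pickle=True).item();b=cam("wrist",s)
p=lambda u,v,z:plane(b,(120+u/2,v/2),z)
T=np.array([p(236,249,.064),p(248,450,.064),p(530,246,.028),p(518,428,.028)]);print(T.round(4),T.mean(0),"widths",np.linalg.norm(T[0]-T[1]),np.linalg.norm(T[2]-T[3]))
d=T[2]+T[3]-T[0]-T[1];print("len",np.linalg.norm(d[:2])/2,"yaw",np.arctan2(d[1],d[0]))
F=np.array([p(209,212,.083),p(559,212,.083),p(230,486,.083),p(539,486,.083)]);print("carton",F.round(4),F[:2].mean(0),F[2:].mean(0),F.mean(0))
print("low end from carton centre",np.linalg.norm(T[2:].mean(0)[:2]-F.mean(0)[:2]))
E
```

```text
[[0.4344 0.2203 0.064 ]
 [0.4255 0.1097 0.064 ]
 [0.5931 0.2085 0.028 ]
 [0.5852 0.0988 0.028 ]] [0.50953477 0.1593103  0.046     ] widths 0.11097397338187151 0.1100567761467421
len 0.1595567138591458 yaw -0.0709938811051338
carton [[0.4286 0.2392 0.083 ]
 [0.5953 0.2276 0.083 ]
 [0.4179 0.0967 0.083 ]
 [0.5857 0.0849 0.083 ]] [0.51191662 0.23337145 0.083     ] [0.50183907 0.09078207 0.083     ] [0.50687785 0.16207676 0.083     ]
low end from carton centre 0.08266481127156132
```

```bash
python3 -c "
from rig import ticket
print(ticket.sign_off())"
```

```text
the job is handed in; nothing more can be done
None
```

The job is handed in at about 18 s: by my last measurements the tray is turned half round (via a set-down and regrasp on free counter) and seated in its own carton, about 4 mm off centre, parallel to it, low step at the cut-down front, and released; I saw nothing else disturbed, but I viewed 12 pictures where 10 were allowed.

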